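# Leak-check the bench gas outlet: wet the joint, then hold its sprung valve open

## Robot

A 6-joint arm with a two-finger parallel gripper is mounted at the origin on the work surface. World frame = base frame: x ahead of the robot, y to its left, z up, the work surface at z = 0. Lengths are in m, angles in rad, forces in N, time in s.
With the tool pointing down it reaches from about 0.35 to 0.8 m from the base axis. Payload 7.3 kg.
Tool frame: the origin (TCP) lies on the centre line of the jaws, within the pads' length; the fingertips stand 19 mm ahead of it and the grasp point (between the pads) is the TCP (bot.tips_ahead is the distance from the TCP to the fingertips, in m); y points along the fingers, x is the direction in which the jaws open and shut, and the axes are right-handed (so a half turn about y gives the same grasp; the last joint's range is limited). The gripper opens to 85 mm and grips with 20 to 120 N. Pads are 22 mm wide; open, the fingers measure 114 mm over their backs; the gripper's body (76 mm by 85 mm) begins 54 mm behind the grasp point. The pads swing forward as they close: fully open they stand 13 mm farther back than shut.
Start: joints at [1.169, 0.342, 1.524, -0, 1.275, -0.146], TCP at [0.133, 0.508, 0.211] pointing down, gripper open.
Joint ranges: [-2.53, 2.53], [-0.77, 2.02], [0.04, 2.7], [-1, 4.14], [0.28, 2.66], [-3.11, 3.11]. Speed limits (rad/s): [2.57, 2.57, 3.14, 3.14, 3.14, 3.14].

## Interface

Orientations are given as a rotation vector (axis times angle).
In Python, from cell import bot, grab_frame, camera_info gives the robot as it stands.
- The arm moves only by the tool apply_moves, never from a script. Its argument "deltas" is one flat list of numbers, 6 for each row, row after row: the shift along the tool's x, y, z in m, then the turn, a rotation vector about the tool's x, y, z in degrees. In form: [x, y, z, ax, ay, az, x, y, z, ax, ay, az, ...]. A call has exactly 5 rows; each row shifts and turns the commanded pose from where the row before left it, along the tool's axes as they then stand; what a row does not reach is not made up. A row lasts 1/12 s, in which the tool goes at most 41.7 mm and 7.16 degrees, less where a joint would pass 70% of its speed; a pose out of reach is approached as far as the arm can. A call with a gripper value outside its range is refused whole. "fingers" is the finger opening in m, from 0 to 0.0854, set as the call begins (left out, the last holds). The fingers move at their own pace and stop on an object; the grip force is fixed at half the most. Time passes only in rows, so rows that do not move let the fingers close, or fill a call up. It gives the time, the measured TCP pose, the force and the opening at its end, in the units of the state.
- bot.state(): the state, without advancing time (a new reading comes with each control period).
- grab_frame(name): name is "scene" or "top" or "wrist"; returns (picture, depth): 480x640x3 uint8, red, green, blue; 480x640 float32, m along the optical axis (not along the pixel's ray), 0 where there is no reading.
- camera_info(name): a dict with "fovy" (degrees; the focal length in pixels is half the picture's height over the tangent of half this angle, whatever the lens; pixels are square), "cx", "cy" (the principal point, pixels), "R" (3x3) and "t" (3): a world point X has camera coordinates R X + t. Camera axes: x right, y down, z forward; pixel columns grow to the right and rows downward; lengths in m; the calibration is good to about 2 mm. A picture is of the moment at which its call begins: read the wrist's pose just before it. camera_info takes no time and is no camera call; for the wrist camera it gives the pose at the moment of the call.
- bot.finish_job(): hands the job in, once; it reports no verdict.
The state is a dict: "clock": time; "joint_positions": joint angles; "joint_vel": joint speeds; "effort": joint torques, N m; "ee_pos": TCP position; "orientation": TCP orientation; "force": force on the tool from outside, world axes, zero at the start; "moment": the same for the moment, N m; "grip_width": finger opening in m.
Only numpy, scipy, OpenCV 4.12 (cv2) and the standard library are available. Lean on these libraries where they do the work, as an engineer would, in place of code of your own. Each camera call takes 0.05 s, during which the arm holds its last target.

## Task

Leak-check the union nut of the bench gas outlet. With the red lever still closed, press the yellow cap of the leak-detector spray (clamped in its holder, already aimed at the nut) right down and let it spring back up; then swing the red lever clockwise (seen from above), against its return spring, a quarter turn all the way to its stop and keep it held there so that I can watch the nut for bubbles: finish while still holding it at the stop. Leave all the loose things on the bench standing and lying where they are.

Things in the scene. Friction and masses are not known exactly. Their poses are not given: they have to be found in the camera images.
- gas_outlet: Gas outlet bolted to the bench: steel foot 88 mm across, white column, white 42 mm head block (green button on top, 159 mm over the bench). Origin: centre of the foot on the bench, z up. Chrome valve body, brass nut and coupler run level along its -y to 137 mm from the column, 130 mm up, at most 38 mm thick. Closed, the lever points along its own -x; at the stop along its +y, 25 mm above the head.
- valve_stem (a point): Point on the lever's upright turning axis at the lever's middle height, 190 mm over the bench and 50 mm along the outlet's -y from the column. Axes as the outlet. Below the lever stands a coil spring 29 mm thick, on a steel plate 38 mm across whose top is 157 mm over the bench.
- union_nut (a point): Middle of the brass union nut, the joint to be checked, 27 mm across flats, 130 mm over the bench. For reference only.
- lever: Lever of the valve: steel root and red grip sleeve. The sleeve is a level bar 16 mm wide and 12 mm high (184 to 196 mm over the bench), reaching from 35 to 121 mm from the turning axis, with a round 19 mm end. Origin on the turning axis at 190 mm over the bench; the bar runs along its own -x; z up. The steel nut on the axis tops out at 204 mm.
- grip_mid (a point): The point in the middle of the red grip's section, 80 mm from the turning axis: a good place to push or take it. Axes as the lever.
- lever_angle (a joint): Lever angle in rad: 0 closed (where its spring holds it), growing clockwise seen from above to the hard stop at 1.571. The spring always drives it back to 0: 0.23 N m at the start, 0.83 N m at the stop (about 10 N at 80 mm from the axis); let go, it swings shut.
- cap_top (a point): Centre of the top face of the yellow nozzle cap, 24 mm across and 20 mm high, 148.5 mm over the bench when up; moves with the cap. The white and green can below is 45 mm across, its shoulder ends 122 mm over the bench; it is clamped in a black holder on an 86 mm square plate and does not move. Its +y axis points along the jet, to the union nut about 120 mm away.
- nozzle_cap (a joint): Travel of the cap in m: 0 up, growing downward to 0.005 fully down. A spring pushes it up: 3.6 N at the start, 8.1 N fully down.
- tape_roll: Bystander: white ring of thread tape lying flat, 54 mm across, 14 mm high. Origin at the centre of its underside.
- spare_fitting: Bystander: brass hex fitting standing upright, 23 mm across, 32 mm high. Origin at the centre of its underside.
- spanner: Bystander: steel spanner lying flat, 150 mm long along its x. Origin under its middle.
- marker: Bystander: white and blue marker pen lying, 130 mm long along its x, 13 mm thick. Origin under its middle.
- amber_bottle: Bystander: amber bottle standing, 62 mm across, 125 mm high. Origin at the centre of its underside.
- beaker: Bystander: open glass beaker standing, 72 mm across at the rim, 85 mm high. Origin at the centre of its underside.
- sample_jar: Bystander: white jar with a blue lid standing, 58 mm across, 103 mm high. Origin at the centre of its underside.

How it is judged:
On the way, in this order (a step that is already met when the one before it is completed fails the run):
1. the nozzle cap is pressed right down while the lever is still closed (value of joint nozzle_cap above 0.004 m and value of joint lever_angle below 0.15 rad), for 0.1 s.
2. the nozzle cap has sprung back up (value of joint nozzle_cap below 0.001 m and value of joint lever_angle below 0.15 rad), for 0.1 s.
3. the lever is swung against its spring to its stop, the fingers bearing on it (value of joint lever_angle above 1.5 rad and contact force between the fingers and lever above 3 N), for 0.3 s.
At the end, for the whole second after the job is handed in: Still holding at the end: lever at rest within 4 degrees of its stop (over 1.50 rad), fingers bearing on the lever with over 3 N and no loose thing against it; nozzle cap up again (within 1 mm); every bystander within 20 mm of its start, the bottle, beaker and jar upright (all of step 3 and velocity of joint lever_angle between -0.1 and 0.1 rad/s and value of joint nozzle_cap below 0.001 m and distance of each of tape_roll, spare_fitting, spanner, marker, amber_bottle, beaker, sample_jar from where it was at the start of the episode below 0.02 m and angle between each of amber_bottle, beaker, sample_jar's own z axis and vertical below 0.3 rad and contact force between each of tape_roll, spare_fitting, spanner, marker, amber_bottle, beaker, sample_jar and lever below 0.5 N); the arm keeps its last pose, push and grip.
It fails at once if a bystander is pushed more than 20 mm or tipped over (not (distance of each of tape_roll, spare_fitting, spanner, marker, amber_bottle, beaker, sample_jar from where it was at the start of the episode below 0.02 m and angle between each of amber_bottle, beaker, sample_jar's own z axis and vertical below 0.3 rad)).
It also fails if it takes over 48 s, if anything falls off the work surface, if the arm or the gripper's body presses on something with over 40 N, if the wrist force passes 120 N, or if a joint passes its speed limit or range.

## Working session

There is one attempt and no reset: what is moved stays moved. The work goes in short steps, Python scripts to look and compute and a tool call to move; the robot and the scene stay as the last step left them, time stands still between calls to the robot, and variables do not carry over. Pictures are saved under pics/ and viewed, and the job is handed in when it is done.

Besides the shell and the picture viewer there is one more tool, called after "Emit:" by a JSON object that holds its "api" and its "payload". apply_moves: Moves the arm, as the interface text tells. Its arguments: {"type":"object","properties":{"deltas":{"type":"array"},"fingers":{"type":"number"}},"required":["deltas"]}

```bash
mkdir -p pics; ls; cat > h.py <<'E'
import numpy as np,cv2
from cell import bot,grab_frame,camera_info
from scipy.spatial.transform import Rotation as Rn
def snap(n,f):
    c=camera_info(n); p,d=grab_frame(n); cv2.imwrite(f'pics/{f}.png',p[:,:,::-1]); np.savez(f'pics/{f}.npz',p=p,d=d,R=c['R'],t=c['t'],f=240/np.tan(np.radians(c['fovy'])/2),cx=c['cx'],cy=c['cy'])
def pix(f,u,v,z=None):
    a=np.load(f'pics/{f}.npz'); r=np.array([(u-a['cx'])/a['f'],(v-a['cy'])/a['f'],1]); R=a['R'];t=a['t']
    if z is None: return R.T@(r*a['d'][int(v),int(u)]-t)
    o=-R.T@t; w=R.T@r; return o+w*(z-o[2])/w[2]
def proj(f,X):
    a=np.load(f'pics/{f}.npz'); c=a['R']@np.array(X)+a['t']; return c[:2]/c[2]*a['f']+[a['cx'],a['cy']]
E
python3 - <<'E'
from h import *
for n in['scene','top','wrist']:
    snap(n,n+'0'); c=camera_info(n);print(n,c)
print(bot.state())
E
```

```text
pics
scene {'fovy': 45.68012852509449, 'cx': 308.04222881648434, 'cy': 253.1438688758873, 'R': array([[-0.07921376,  0.99666885, -0.01940044],
       [ 0.67902537,  0.03969909, -0.73304061],
       [-0.72982856, -0.07124029, -0.67990815]]), 't': array([-0.01101304, -0.28982354,  1.92729935])}
top {'fovy': 48.89445768299482, 'cx': 328.7086748869516, 'cy': 240.37891537897997, 'R': array([[ 0.02452135, -0.99968383, -0.00556263],
       [-0.98925396, -0.0234625 , -0.14431256],
       [ 0.14413641,  0.00904159, -0.98951652]]), 't': array([0.04227543, 0.58529639, 1.14606473])}
wrist {'fovy': 63.425123327547006, 'cx': 316.5647866215923, 'cy': 236.8389096786608, 'R': array([[ 0.25409739,  0.96717729, -0.00161301],
       [ 0.91943176, -0.24103545,  0.31072037],
       [ 0.3001329 , -0.08043628, -0.9505    ]]), 't': array([-0.52414301, -0.03977297,  0.38085335])}
{'clock': 0.15, 'joint_positions': array([ 1.16901297e+00,  3.42577410e-01,  1.52473982e+00, -2.85292253e-05,
        1.27540752e+00, -1.45951122e-01]), 'joint_vel': array([-0.00126966, -0.00135876, -0.00264044, -0.00055875,  0.00010688,
        0.00064866]), 'effort': array([ 1.78988710e-03, -4.33900452e+01, -2.46149379e+01, -2.09300556e-04,
        5.71108874e-03, -4.53069859e-06]), 'ee_pos': array([0.13269548, 0.50764335, 0.21019815]), 'orientation': array([-1.32001191, -1.01797746,  1.01960089]), 'force': array([ 0.70837282, -0.03679645, -0.76147366]), 'moment': array([ 0.04311906,  0.00138157, -0.03592199]), 'grip_width': 0.08510033059131554}
```

View pics/scene0.png

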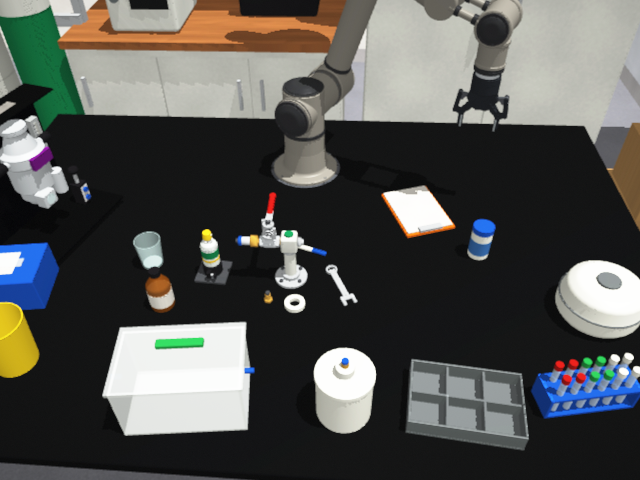

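View pics/top0.png

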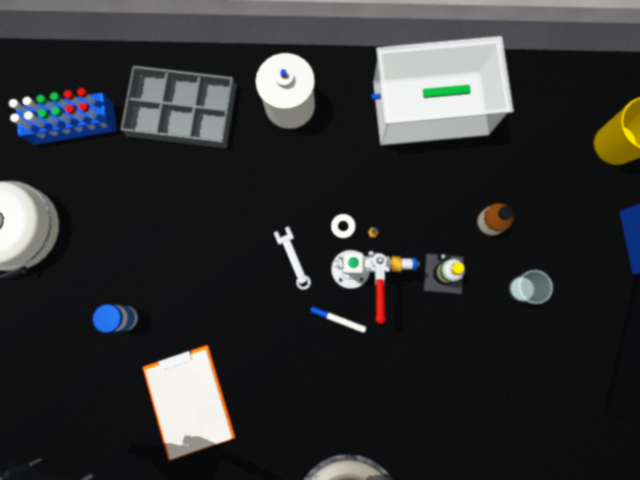

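```bash
python3 - <<'E'
from h import *
s=bot.state();print(Rn.from_rotvec(s['orientation']).as_matrix().round(3), bot.tips_ahead)
print([x for x in dir(bot) if x[0]!='_'])
E
```

```text
[[ 0.253 -0.    -0.967]
 [ 0.967 -0.001  0.253]
 [-0.001 -1.     0.   ]] 0.019
['MotionError', 'finish_job', 'state', 'tips_ahead']
```

```bash
python3 - <<'E'
import cv2
a=cv2.imread('pics/top0.png')[200:340,270:480];cv2.imwrite('pics/tc.png',cv2.resize(a,(800,533),interpolation=cv2.INTER_CUBIC))
a=cv2.imread('pics/scene0.png')[180:320,190:360];cv2.imwrite('pics/sc.png',cv2.resize(a,(728,600),interpolation=cv2.INTER_CUBIC))
E
```

```text
(no output)
```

View pics/tc.png

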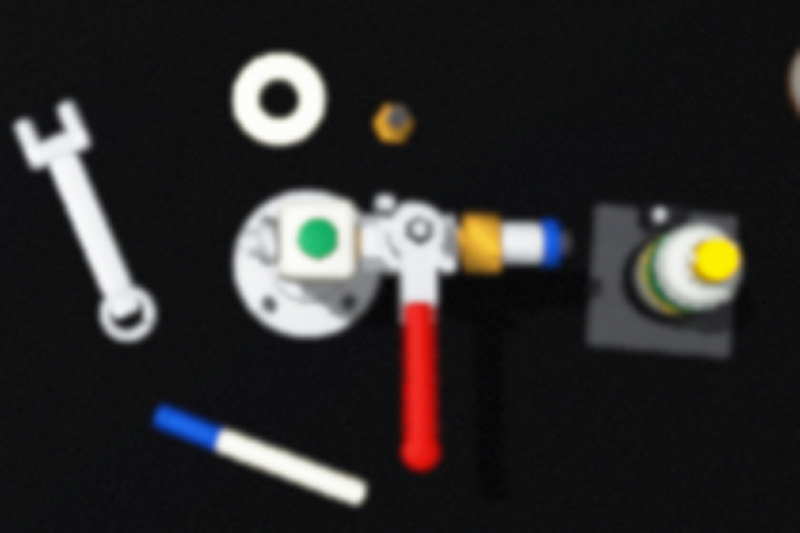

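View pics/sc.png

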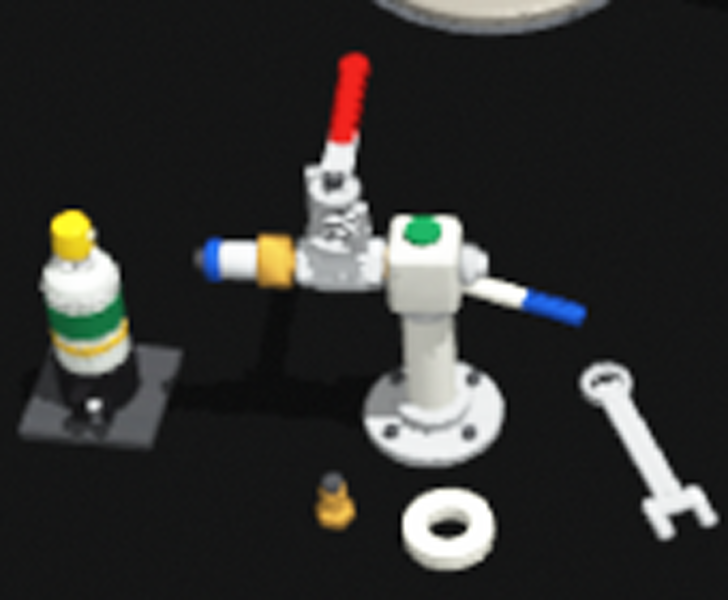

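```bash
python3 - <<'E'
from h import *
for nm,t,s,z in [('cap',(458,267.7),(206.3,230.7),.1485),('nut',(380,260.4),(267.7,222.7),.204),('end',(380.5,319.4),(272.7,194.9),.196),('green',(353.5,262.5),(288.5,234.2),.159),('tape',(343.2,226),None,.014),('fit',(373,232),None,.03),('marker a',(312,310),None,.01),('marker b',(364,329),None,.01),('span',(304,282),None,.005),('bott',(505,212),None,.125),('beaker',(537,287),None,.085),('jar',(106,319),None,.103)]:
    print(nm,pix('top0',*t,z).round(4), pix('top0',*t).round(4), s and pix('scene0',*s,z).round(4))
E
```

```text
cap [ 0.5189 -0.2084  0.1485] [ 0.5188 -0.2083  0.1491] [ 0.5143 -0.2078  0.1485]
nut [ 0.5239 -0.0451  0.204 ] [ 0.5239 -0.0451  0.2041] [ 0.5395 -0.0414  0.204 ]
end [ 0.4112 -0.0479  0.196 ] [ 0.4112 -0.0479  0.1964] [ 0.4162 -0.045   0.196 ]
green [0.5233 0.0042 0.159 ] [0.5231 0.0043 0.161 ] [0.5279 0.0068 0.159 ]
tape [0.6227 0.0239 0.014 ] [0.6243 0.0238 0.0048] None
fit [ 0.6076 -0.044   0.03  ] [ 0.6071 -0.0437  0.0333] None
marker a [0.4282 0.0907 0.01  ] [0.4282 0.0906 0.0116] None
marker b [ 0.3886 -0.0279  0.01  ] [ 0.3886 -0.0278  0.0122] None
span [0.4916 0.1111 0.005 ] [ 0.492   0.1114 -0.0005] None
bott [ 0.6413 -0.3141  0.125 ] [ 0.6416 -0.3146  0.1234] None
beaker [ 0.4878 -0.3917  0.085 ] [ 0.4916 -0.414   0.0272] None
jar [0.3978 0.5183 0.103 ] [0.3978 0.5174 0.1051] None
```

Emit:
{"api": "apply_moves", "payload": {"deltas": [0, -0.014, 0, 0, -2.94, 0, 0, -0.014, 0, 0, -2.94, 0, 0, -0.014, 0, 0, -2.94, 0, 0, -0.014, 0, 0, -2.94, 0, 0, -0.014, 0, 0, -2.94, 0], "fingers": 0}}

```text
clock: 0.57
ee_pos: [0.1327, 0.5077, 0.2811]
orientation: [-1.208, -1.211, 1.212]
force: [0.4, 0.2, 1.1]
grip_width: 0.0258
```

Emit:
{"api": "apply_moves", "payload": {"deltas": [-0.024, 0, -0.022, 0, 0, 0, -0.024, 0, -0.022, 0, 0, 0, -0.024, 0, -0.022, 0, 0, 0, -0.024, 0, -0.022, 0, 0, 0, -0.024, 0, -0.022, 0, 0, 0]}}

```text
clock: 0.98
ee_pos: [0.2435, 0.3867, 0.2805]
orientation: [-1.209, -1.21, 1.21]
force: [0.4, 1.0, 0.2]
grip_width: 0.0003
```

Emit:
{"api": "apply_moves", "payload": {"deltas": [-0.024, 0, -0.022, 0, 0, 0, -0.024, 0, -0.022, 0, 0, 0, -0.024, 0, -0.022, 0, 0, 0, -0.024, 0, -0.022, 0, 0, 0, -0.024, 0, -0.022, 0, 0, 0]}}

```text
clock: 1.4
ee_pos: [0.3537, 0.2667, 0.2806]
orientation: [-1.209, -1.21, 1.21]
force: [0.8, 1.0, 1.0]
grip_width: -0.0002
```

Emit:
{"api": "apply_moves", "payload": {"deltas": [-0.03, 0, -0.011, 0, 0, 0, -0.03, 0, -0.011, 0, 0, 0, -0.03, 0, -0.011, 0, 0, 0, -0.03, 0, -0.011, 0, 0, 0, -0.03, 0, -0.011, 0, 0, 0]}}

```text
clock: 1.82
ee_pos: [0.4082, 0.1166, 0.2806]
orientation: [-1.209, -1.21, 1.21]
force: [-0.3, 0.5, -0.8]
grip_width: -0.0001
```

Emit:
{"api": "apply_moves", "payload": {"deltas": [-0.03, 0, -0.011, 0, 0, 0, -0.03, 0, -0.011, 0, 0, 0, -0.03, 0, -0.011, 0, 0, 0, -0.03, 0, -0.011, 0, 0, 0, -0.03, 0, -0.011, 0, 0, 0]}}

```text
clock: 2.23
ee_pos: [0.4633, -0.0334, 0.2805]
orientation: [-1.209, -1.21, 1.21]
force: [-0.3, 0.5, -0.5]
grip_width: 0.0003
```

Emit:
{"api": "apply_moves", "payload": {"deltas": [-0.03, 0, -0.009, 0, 0, 0, -0.03, 0, -0.009, 0, 0, 0, -0.03, 0, -0.009, 0, 0, 0, -0.02, 0, -0.005, 0, 0, 0, 0, 0, 0, 0, 0, 0]}}

```text
clock: 2.65
ee_pos: [0.4958, -0.1454, 0.2797]
orientation: [-1.21, -1.206, 1.208]
force: [0.3, 0.2, -0.4]
grip_width: 0.0
```

```bash
python3 - <<'E'
from h import *
snap('wrist','w1');print(bot.state()['ee_pos'])
E
```

```text
[ 0.49524739 -0.14337052  0.27980744]
```

View pics/w1.png

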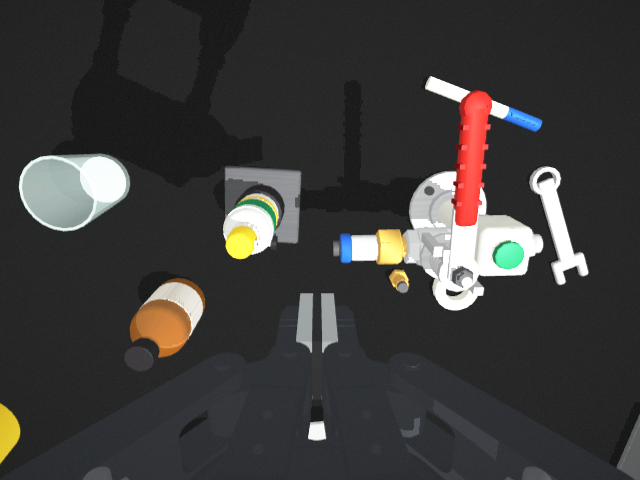

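```bash
python3 - <<'E'
from h import *
for u,v,z in[(240,241,.1485),(463,272,.204),(478,102,.196),(509,254,.161)]: print(pix('w1',u,v,z).round(4),pix('w1',u,v).round(4))
E
```

```text
[ 0.5153 -0.2071  0.1485] [ 0.515  -0.207   0.1493]
[ 0.5189 -0.0481  0.204 ] [ 0.521  -0.0461  0.1991]
[ 0.4117 -0.0483  0.196 ] [ 0.4116 -0.0481  0.1954]
[0.5224 0.0032 0.161 ] [0.5228 0.0037 0.16  ]
```

Emit:
{"api": "apply_moves", "payload": {"deltas": [-0.0215, 0, -0.007, 0, 0, 0, -0.0215, 0, -0.007, 0, 0, 0, -0.0215, 0.02, -0.007, 0, 0, 0, 0, 0.035, 0, 0, 0, 0, 0, 0.035, 0, 0, 0, 0]}}

```text
clock: 3.12
ee_pos: [0.5169, -0.2063, 0.1903]
orientation: [-1.212, -1.211, 1.209]
force: [0.7, 0.1, -0.2]
grip_width: 0.0002
```

Emit:
{"api": "apply_moves", "payload": {"deltas": [0, 0.005, 0, 0, 0, 0, 0, 0, 0, 0, 0, 0, 0, 0, 0, 0, 0, 0, 0, 0, 0, 0, 0, 0, 0, 0, 0, 0, 0, 0]}}

```text
clock: 3.53
ee_pos: [0.5175, -0.2064, 0.1881]
orientation: [-1.213, -1.212, 1.21]
force: [-0.3, -0.8, -0.6]
grip_width: -0.0001
```

```bash
python3 - <<'E'
from h import *
snap('wrist','w2');snap('scene','s2');print(bot.state()['ee_pos'],bot.state()['force'])
import cv2
a=cv2.imread('pics/s2.png')[140:320,150:360];cv2.imwrite('pics/sc2.png',cv2.resize(a,(700,600),interpolation=cv2.INTER_CUBIC))
E
```

```text
[ 0.51703616 -0.20638333  0.18730487] [ 0.5976637  -0.87394711  0.32828374]
```

View pics/w2.png

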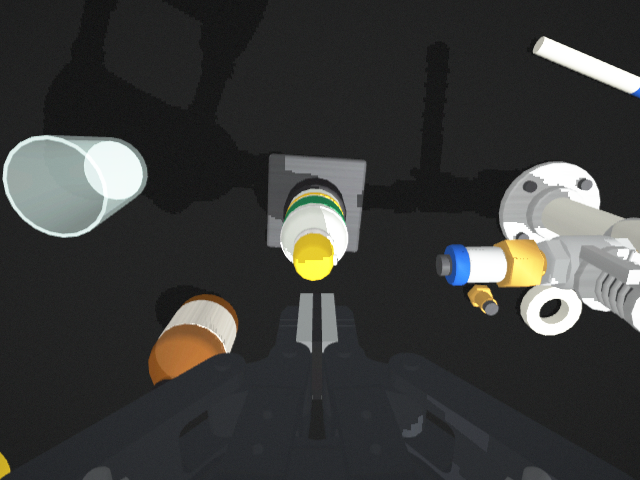

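View pics/sc2.png

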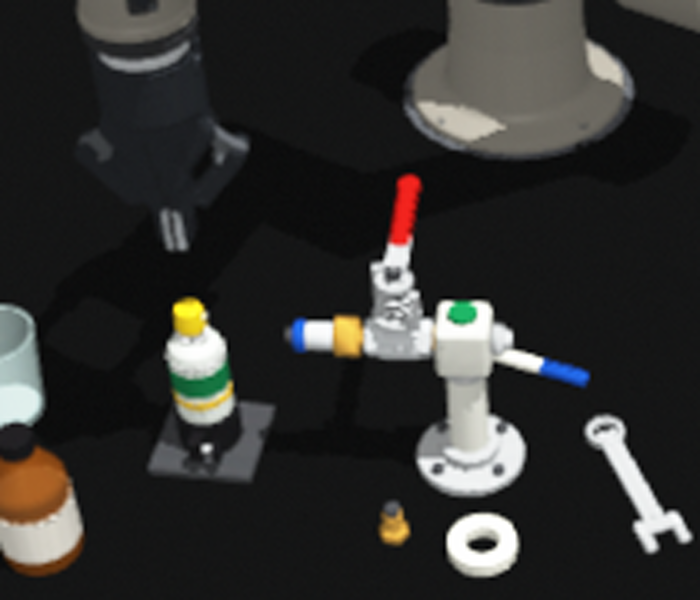

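```bash
python3 - <<'E'
from h import *
for z in(.168,.188,.148):
  X=[.517,-.2064,z]; p=proj('s2',X);print(z,p,(p-[150,140])*3.333,proj('w2',X))
print(pix('w2',313,262,.1485),pix('w2',313,262),pix('s2',202.5,212.5),pix('s2',202,207),pix('w2',305,310),pix('w2',305,295))
E
```

```text
0.168 [205.53090774 225.5998532 ] [185.08451549 285.30431073] [316.9879598  272.84465644]
0.188 [204.40688571 219.52507756] [181.33815006 265.05708351] [316.91753191 290.20832738]
0.148 [206.63404991 231.56178369] [188.76128836 305.17542505] [317.0461161 258.5064894]
[ 0.5189108  -0.20866973  0.1485    ] [ 0.51897243 -0.20867162  0.14834762] [ 0.52595568 -0.20491601  0.21791632] [ 0.52847326 -0.20275352  0.23725704] [ 0.50589983 -0.21062524  0.22665004] [ 0.50610818 -0.21100577  0.21441082]
```

Emit:
{"api": "apply_moves", "payload": {"deltas": [-0.002, 0.004, 0, 0, 0, 0, 0, 0.004, 0, 0, 0, 0, 0, 0.004, 0, 0, 0, 0, 0, 0.003, 0, 0, 0, 0, 0, 0, 0, 0, 0, 0]}}

```text
clock: 4.05
ee_pos: [0.5159, -0.208, 0.1696]
orientation: [-1.207, -1.209, 1.21]
force: [0.0, -0.7, -0.3]
grip_width: 0.0001
```

```bash
python3 - <<'E'
from h import *
snap('scene','s3');print(bot.state()['ee_pos'],bot.state()['force'])
a=cv2.imread('pics/s3.png')[190:270,160:240];cv2.imwrite('pics/sc3.png',cv2.resize(a,(600,600),interpolation=cv2.INTER_CUBIC))
E
```

```text
[ 0.5160703  -0.20812642  0.17001971] [-0.27805576 -0.62122771  0.04387638]
```

View pics/sc3.png

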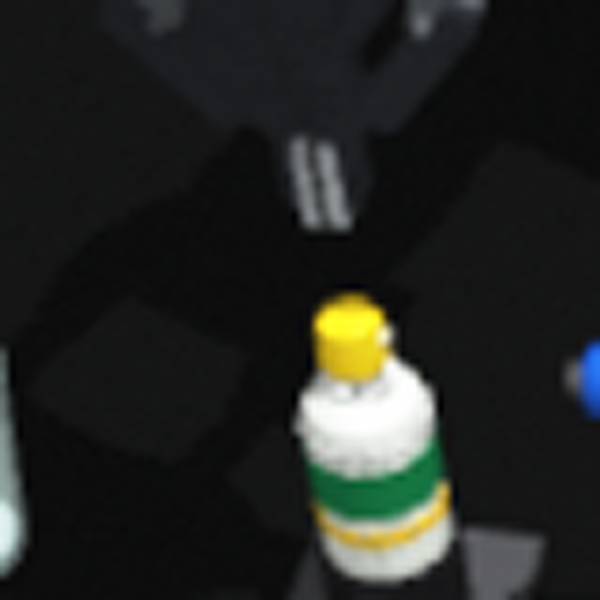

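```bash
python3 - <<'E'
from h import *
for v in range(207,232,1):
  print(v,[tuple(pix('s3',u,v).round(3)) for u in (200,204,207)])
for v in range(270,330,6):
  print(v,[tuple(pix('w2',u,v).round(3)) for u in (306,317,328)])
E
```

```text
207 [(np.float64(0.528), np.float64(-0.208), np.float64(0.237)), (np.float64(0.527), np.float64(-0.198), np.float64(0.236)), (np.float64(0.521), np.float64(-0.193), np.float64(0.232))]
208 [(np.float64(0.525), np.float64(-0.21), np.float64(0.231)), (np.float64(0.53), np.float64(-0.198), np.float64(0.236)), (np.float64(0.518), np.float64(-0.194), np.float64(0.226))]
209 [(np.float64(0.524), np.float64(-0.21), np.float64(0.227)), (np.float64(0.526), np.float64(-0.199), np.float64(0.229)), (np.float64(0.519), np.float64(-0.194), np.float64(0.224))]
210 [(np.float64(0.525), np.float64(-0.21), np.float64(0.225)), (np.float64(1.603), np.float64(0.16), np.float64(1.098)), (np.float64(0.526), np.float64(-0.192), np.float64(0.226))]
211 [(np.float64(0.526), np.float64(-0.211), np.float64(0.222)), (np.float64(0.526), np.float64(-0.2), np.float64(0.223)), (np.float64(0.523), np.float64(-0.194), np.float64(0.221))]
212 [(np.float64(0.528), np.float64(-0.21), np.float64(0.221)), (np.float64(0.525), np.float64(-0.201), np.float64(0.219)), (np.float64(0.519), np.float64(-0.196), np.float64(0.214))]
[... 4635 characters left out ...]
(-0.206), np.float64(0.351)), (np.float64(0.506), np.float64(-0.206), np.float64(0.223)), (np.float64(0.506), np.float64(-0.202), np.float64(0.223))]
312 [(np.float64(0.506), np.float64(-0.21), np.float64(0.228)), (np.float64(0.505), np.float64(-0.206), np.float64(0.23)), (np.float64(0.505), np.float64(-0.202), np.float64(0.229))]
318 [(np.float64(0.506), np.float64(-0.21), np.float64(0.233)), (np.float64(0.507), np.float64(-0.206), np.float64(0.231)), (np.float64(0.506), np.float64(-0.203), np.float64(0.233))]
324 [(np.float64(0.506), np.float64(-0.21), np.float64(0.236)), (np.float64(0.506), np.float64(-0.206), np.float64(0.236)), (np.float64(0.506), np.float64(-0.203), np.float64(0.236))]
```

Measured by both cameras, the shut fingertips are about 26 mm above the reported TCP, not 19 mm below it. I'll trust the measurement and come down under force watch.

Emit:
{"api": "apply_moves", "payload": {"deltas": [0, 0.012, 0, 0, 0, 0, 0, 0.012, 0, 0, 0, 0, 0, 0.01, 0, 0, 0, 0, 0, 0.005, 0, 0, 0, 0, 0, 0, 0, 0, 0, 0]}}

```text
clock: 4.52
ee_pos: [0.5158, -0.2079, 0.1304]
orientation: [-1.206, -1.209, 1.21]
force: [-0.9, 0.5, -1.1]
grip_width: -0.0001
```

Emit:
{"api": "apply_moves", "payload": {"deltas": [0, 0.002, 0, 0, 0, 0, 0, 0.002, 0, 0, 0, 0, 0, 0.002, 0, 0, 0, 0, 0, 0.001, 0, 0, 0, 0, 0, 0, 0, 0, 0, 0]}}

```text
clock: 4.93
ee_pos: [0.5168, -0.2085, 0.1255]
orientation: [-1.211, -1.211, 1.21]
force: [-1.5, 0.4, 5.3]
grip_width: 0.0002
```

Emit:
{"api": "apply_moves", "payload": {"deltas": [0, 0.001, 0, 0, 0, 0, 0, 0.001, 0, 0, 0, 0, 0, 0.001, 0, 0, 0, 0, 0, 0, 0, 0, 0, 0, 0, 0, 0, 0, 0, 0]}}

```text
clock: 5.35
ee_pos: [0.5168, -0.2085, 0.1231]
orientation: [-1.211, -1.211, 1.21]
force: [-1.9, 2.5, 7.3]
grip_width: -0.0001
```

Emit:
{"api": "apply_moves", "payload": {"deltas": [0, 0.001, 0, 0, 0, 0, 0, 0.001, 0, 0, 0, 0, 0, 0, 0, 0, 0, 0, 0, 0, 0, 0, 0, 0, 0, 0, 0, 0, 0, 0]}}

```text
clock: 5.77
ee_pos: [0.517, -0.2086, 0.1228]
orientation: [-1.212, -1.211, 1.21]
force: [-6.0, 2.6, 19.9]
grip_width: -0.0001
```

Emit:
{"api": "apply_moves", "payload": {"deltas": [0, 0.0005, 0, 0, 0, 0, 0, 0, 0, 0, 0, 0, 0, 0, 0, 0, 0, 0, 0, 0, 0, 0, 0, 0, 0, 0, 0, 0, 0, 0]}}

```text
clock: 6.18
ee_pos: [0.517, -0.2086, 0.1228]
orientation: [-1.213, -1.211, 1.21]
force: [-7.1, 3.4, 22.8]
grip_width: -0.0
```

```bash
python3 - <<'E'
from h import *
snap('wrist','w4');snap('scene','s4');print(bot.state()['ee_pos'],bot.state()['force'])
a=cv2.imread('pics/s4.png')[190:270,160:240];b=cv2.imread('pics/w4.png')[200:320,240:400]
cv2.imwrite('pics/sc4.png',np.hstack([cv2.resize(a,(400,400),interpolation=cv2.INTER_CUBIC),cv2.resize(b,(400,300))[:300].repeat(1,0) if 0 else cv2.resize(b,(400,400))]))
E
```

```text
[ 0.51698011 -0.20859106  0.12277006] [-7.67500653  3.60369745 23.46302331]
```

View pics/sc4.png

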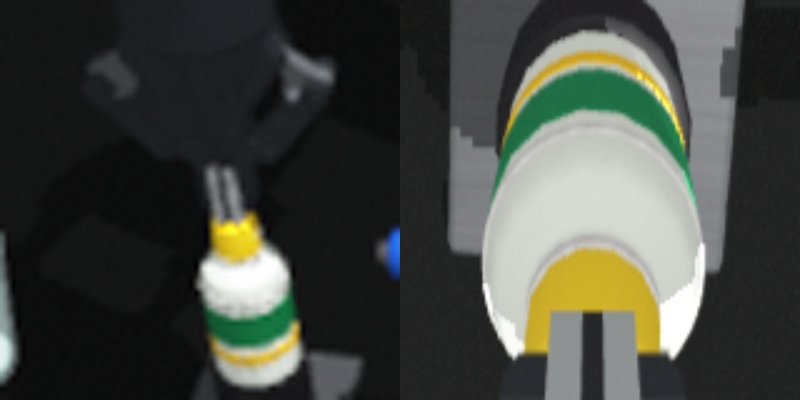

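Emit:
{"api": "apply_moves", "payload": {"deltas": [0, -0.01, 0, 0, 0, 0, 0, -0.02, 0, 0, 0, 0, 0, -0.02, 0, 0, 0, 0, 0, -0.02, 0, 0, 0, 0, 0, -0.02, 0, 0, 0, 0], "fingers": 0.05}}

```text
clock: 6.7
ee_pos: [0.5163, -0.2082, 0.2102]
orientation: [-1.209, -1.21, 1.21]
force: [-0.9, -0.4, 0.1]
grip_width: 0.0503
```

Emit:
{"api": "apply_moves", "payload": {"deltas": [0.03, 0, 0.015, 0, 0, 0, 0.03, 0, 0.015, 0, 0, 0, 0.03, 0, 0.015, 0, 0, 0, 0.03, 0, 0.015, 0, 0, 0, 0.03, 0, 0.014, 0, 0, 0]}}

```text
clock: 7.12
ee_pos: [0.4412, -0.0571, 0.2093]
orientation: [-1.209, -1.21, 1.209]
force: [0.4, 0.6, -0.1]
grip_width: 0.0503
```

Emit:
{"api": "apply_moves", "payload": {"deltas": [0.01, 0, 0, 0, 0, 0, 0, 0, 0, 0, 0, 0, 0, 0, 0, 0, 0, 0, 0, 0, 0, 0, 0, 0, 0, 0, 0, 0, 0, 0]}}

```text
clock: 7.53
ee_pos: [0.4428, -0.0494, 0.2091]
orientation: [-1.21, -1.209, 1.209]
force: [-0.3, -0.2, -0.2]
grip_width: 0.0497
```

```bash
python3 - <<'E'
from h import *
snap('wrist','w5');snap('scene','s5');snap('top','t5');print(bot.state()['ee_pos'],bot.state()['force'],bot.state()['joint_positions'])
a=cv2.imread('pics/s5.png')[140:290,170:350];cv2.imwrite('pics/sc5.png',cv2.resize(a,(720,600),interpolation=cv2.INTER_CUBIC))
E
```

```text
[ 0.44248567 -0.04911357  0.20894249] [0.00866317 0.18293291 1.17007367] [-2.83004633e-01  1.97456612e-01  1.73032898e+00  2.30059164e-06
  1.21417691e+00 -1.85334933e+00]
```

View pics/sc5.png

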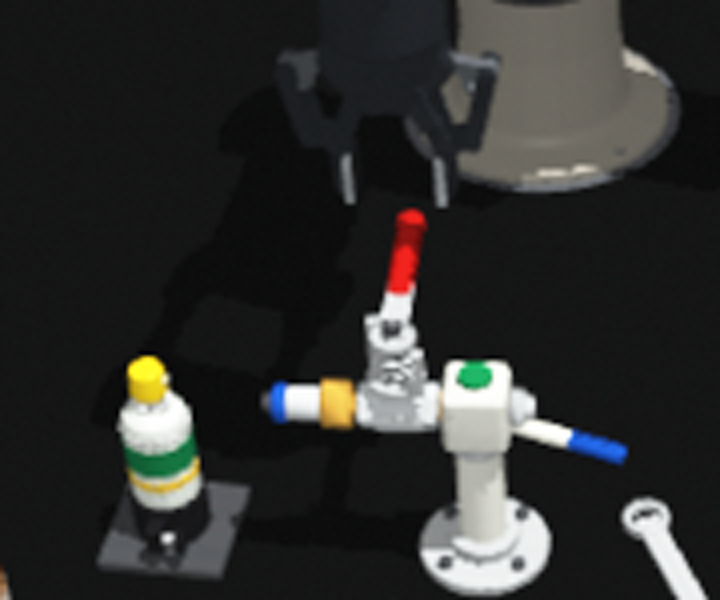

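View pics/w5.png

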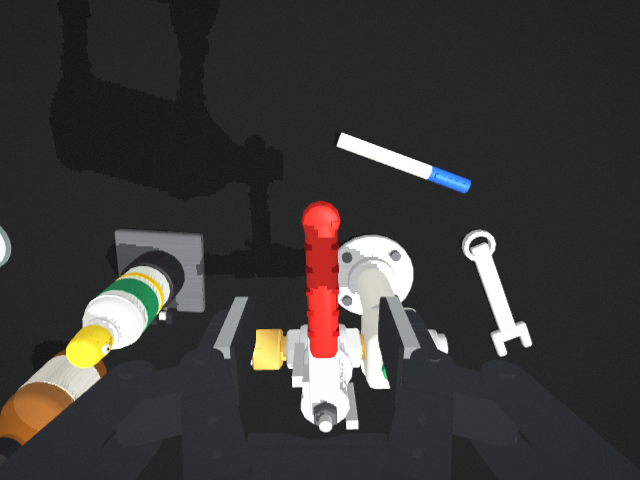

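```bash
python3 - <<'E'
from h import *
for u,v in [(246,302),(243,310),(384,302),(388,310),(321,218),(322,300),(325,424),(326,408)]: print(u,v,pix('w5',u,v).round(4))
for u,v in [(380,262),(380,318)]: print(pix('t5',u,v).round(4))
E
```

```text
246 302 [ 0.4319 -0.0762  0.2406]
243 310 [ 0.4313 -0.076   0.2478]
384 302 [ 0.4314 -0.0242  0.2416]
388 310 [ 0.4316 -0.0237  0.2474]
321 218 [ 0.4112 -0.0474  0.1961]
322 300 [ 0.4543 -0.0468  0.1956]
325 424 [ 0.5243 -0.0451  0.2042]
326 408 [ 0.5184 -0.0445  0.1991]
[ 0.4805 -0.0112  0.5827]
[ 0.4135 -0.0136  0.5639]
```

Emit:
{"api": "apply_moves", "payload": {"deltas": [0.002, 0.015, 0, 0, -1.3, 0, 0, 0.015, 0, 0, 0, 0, 0, 0.015, 0, 0, 0, 0, 0, 0.014, 0, 0, 0, 0, 0, 0, 0, 0, 0, 0]}}

```text
clock: 8.1
ee_pos: [0.4407, -0.0463, 0.1478]
orientation: [-1.194, -1.223, 1.227]
force: [0.1, 0.6, -0.6]
grip_width: 0.0499
```

Emit:
{"api": "apply_moves", "payload": {"deltas": [0, 0, 0, 0, 0, 0, 0, 0, 0, 0, 0, 0, 0, 0, 0, 0, 0, 0, 0, 0, 0, 0, 0, 0, 0, 0, 0, 0, 0, 0], "fingers": 0}}

```text
clock: 8.52
ee_pos: [0.4429, -0.0467, 0.1512]
orientation: [-1.2, -1.228, 1.226]
force: [-1.3, -1.3, 5.0]
grip_width: 0.015
```

```bash
python3 - <<'E'
from h import *
snap('wrist','w6');snap('scene','s6');s=bot.state();print(s['ee_pos'],s['force'],s['grip_width'])
a=cv2.imread('pics/s6.png')[140:290,170:350];cv2.imwrite('pics/sc6.png',np.hstack([cv2.resize(a,(400,333),interpolation=cv2.INTER_CUBIC),cv2.resize(cv2.imread('pics/w6.png'),(400,333))]))
E
```

```text
[ 0.44293355 -0.04676196  0.15115366] [-0.68770396 -2.07854946  5.89122057] 0.014795500748998866
```

View pics/sc6.png

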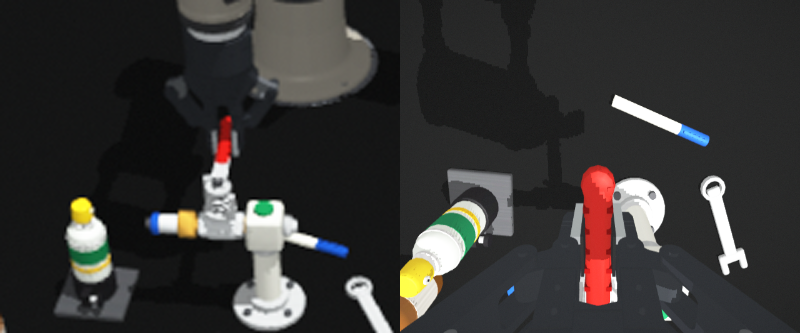

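Emit:
{"api": "apply_moves", "payload": {"deltas": [0.0062, 0, -0.00025, 0, 4.5, 0, 0.0062, 0, -0.00025, 0, 4.5, 0, 0.0062, 0, -0.00025, 0, 4.5, 0, 0.0062, 0, -0.00025, 0, 4.5, 0, 0.0062, 0, -0.00025, 0, 4.5, 0]}}

```text
clock: 9.03
ee_pos: [0.4483, -0.0155, 0.1512]
orientation: [-1.364, -0.933, 0.93]
force: [-0.4, 1.7, 6.0]
grip_width: 0.015
```

```bash
python3 - <<'E'
from h import *
s=bot.state();p=s['ee_pos'];d=p[:2]-[.522,-.0453];M=Rn.from_rotvec(s['orientation']).as_matrix();print(p,s['force'],s['moment'],np.hypot(*d),np.degrees(np.arctan2(d[1],d[0])),np.degrees(np.arctan2(M[1,0],M[0,0])),s['grip_width'])
E
```

```text
[ 0.44825591 -0.01546614  0.15116452] [-0.35166539  1.69266016  6.04514896] [ 0.1968597  -0.05686449  0.54325771] 0.07955029480462292 157.97374407821087 68.68028485697886 0.015018204571651084
```

Emit:
{"api": "apply_moves", "payload": {"deltas": [0.0062, 0, -0.00025, 0, 4.5, 0, 0.0062, 0, -0.00025, 0, 4.5, 0, 0.0062, 0, -0.00025, 0, 4.5, 0, 0.0062, 0, -0.00025, 0, 4.5, 0, 0.0062, 0, -0.00025, 0, 4.5, 0]}}

```text
clock: 9.45
ee_pos: [0.4648, 0.0114, 0.1512]
orientation: [-1.477, -0.632, 0.629]
force: [-0.1, 5.7, 6.5]
grip_width: 0.0151
```

Emit:
{"api": "apply_moves", "payload": {"deltas": [0.0062, 0, -0.00025, 0, 4.5, 0, 0.0062, 0, -0.00025, 0, 4.5, 0, 0.0062, 0, -0.00025, 0, 4.5, 0, 0.0062, 0, -0.00025, 0, 4.5, 0, 0.0062, 0, -0.00025, 0, 4.5, 0]}}

```text
clock: 9.87
ee_pos: [0.4902, 0.0303, 0.1512]
orientation: [-1.543, -0.328, 0.323]
force: [1.1, 10.0, 6.1]
grip_width: 0.0151
```

```bash
python3 - <<'E'
from h import *
s=bot.state();p=s['ee_pos'];d=p[:2]-[.522,-.0453];M=Rn.from_rotvec(s['orientation']).as_matrix();print(p,s['force'],s['moment'],np.hypot(*d),np.degrees(np.arctan2(d[1],d[0])),np.degrees(np.arctan2(M[1,0],M[0,0])),s['grip_width'])
E
```

```text
[0.49017305 0.03033715 0.15117566] [ 1.11399535 10.00150265  6.07163152] [ 1.55636482 -0.06627694  1.15053532] 0.08206054791343285 112.8206081464973 23.77855296732267 0.015104575581742425
```

Emit:
{"api": "apply_moves", "payload": {"deltas": [0.0063, 0, -0.0006, 0, 4.5, 0, 0.0063, 0, -0.0006, 0, 4.5, 0, 0.0063, 0, -0.0006, 0, 4.5, 0, 0.0063, 0, -0.0006, 0, 4.5, 0, 0.0063, 0, -0.0006, 0, 4.5, 0]}}

```text
clock: 10.28
ee_pos: [0.5214, 0.0384, 0.1512]
orientation: [-1.562, -0.02, 0.015]
force: [2.5, 23.6, 4.1]
grip_width: 0.0146
```

```bash
python3 - <<'E'
from h import *
snap('top','t7');snap('scene','s7');snap('wrist','w7')
s=bot.state();p=s['ee_pos'];d=p[:2]-[.522,-.0453];M=Rn.from_rotvec(s['orientation']).as_matrix();print(p,s['force'],s['moment'],np.hypot(*d),np.degrees(np.arctan2(d[1],d[0])),np.degrees(np.arctan2(M[1,0],M[0,0])),s['grip_width'])
a=cv2.imread('pics/s7.png')[140:290,170:350];cv2.imwrite('pics/sc7.png',np.hstack([cv2.resize(a,(400,333),interpolation=cv2.INTER_CUBIC),cv2.resize(cv2.imread('pics/w7.png'),(400,333))]))
E
```

```text
[0.52160425 0.03842206 0.15119762] [ 1.62862959 22.39642113  5.70441212] [ 3.33584817 -0.33131642  1.06637926] 0.0837229979699238 90.27083543710903 1.4838992019715 0.014890801384117617
```

View pics/sc7.png

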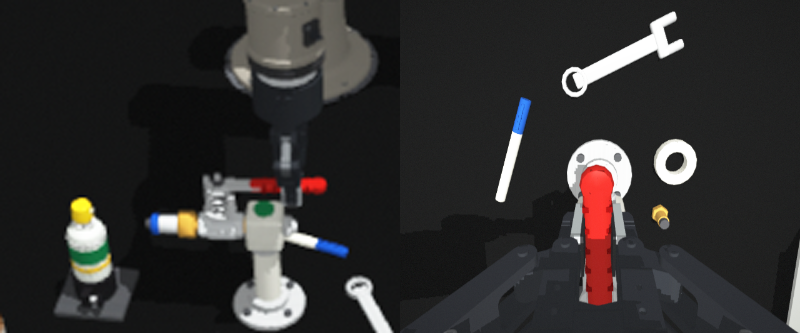

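Emit:
{"api": "apply_moves", "payload": {"deltas": [0.001, 0, 0.0005, 0, 0.5, 0, 0.001, 0, 0.0005, 0, 0.5, 0, 0.001, 0, 0.0005, 0, 0, 0, 0, 0, 0, 0, 0, 0, 0, 0, 0, 0, 0, 0]}}

```text
clock: 10.85
ee_pos: [0.5238, 0.0385, 0.1512]
orientation: [-1.565, -0.008, 0.005]
force: [-0.7, 16.7, 5.9]
grip_width: 0.0152
```

```bash
python3 - <<'E'
from h import *
snap('top','t8');snap('scene','s8')
s=bot.state();p=s['ee_pos'];d=p[:2]-[.522,-.0453];M=Rn.from_rotvec(s['orientation']).as_matrix();print(p,s['force'],s['moment'],np.hypot(*d),np.degrees(np.arctan2(d[1],d[0])),np.degrees(np.arctan2(M[1,0],M[0,0])),s['grip_width'],s['joint_vel'].round(4))
a=cv2.imread('pics/s8.png')[190:270,240:340];b=cv2.imread('pics/t8.png')[200:340,270:480];cv2.imwrite('pics/sc8.png',np.hstack([cv2.resize(a,(400,320),interpolation=cv2.INTER_CUBIC),cv2.resize(b,(400,320))]))
E
```

```text
[0.5237363  0.03852526 0.15119969] [ 0.31925712 16.28763691  6.26294786] [2.35001963 0.01844188 0.82483519] 0.08384324518121275 88.81338329777901 0.48952859754908373 0.01532265061119538 [ 0.0005  0.0012  0.0006 -0.0004 -0.0004 -0.0024]
```

View pics/sc8.png

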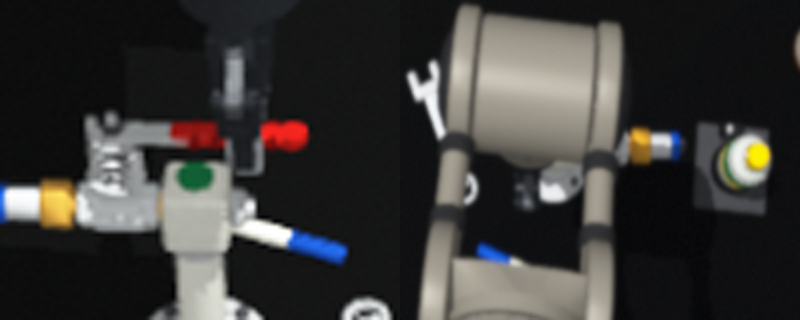

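Emit:
{"api": "apply_moves", "payload": {"deltas": [0.001, 0, 0.0005, 0, 0.3, 0, 0.001, 0, 0.0005, 0, 0.3, 0, 0.001, 0, 0, 0, 0.3, 0, 0, 0, 0, 0, 0, 0, 0, 0, 0, 0, 0, 0]}}

```text
clock: 11.37
ee_pos: [0.5245, 0.0385, 0.1511]
orientation: [-1.567, 0.008, -0.003]
force: [-7.7, 11.4, 11.7]
grip_width: 0.0146
```

```bash
python3 - <<'E'
from h import *
s=bot.state();p=s['ee_pos'];d=p[:2]-[.522,-.0453];M=Rn.from_rotvec(s['orientation']).as_matrix();print(p,s['force'],s['moment'],np.hypot(*d),np.degrees(np.arctan2(d[1],d[0])),np.degrees(np.arctan2(M[1,0],M[0,0])),s['grip_width'])
# lever direction from s8: red pixels
a=np.load('pics/s8.npz');p=a['p'].astype(int);m=(p[...,0]>120)&(p[...,1]<60)&(p[...,2]<60);m[:210]=0;m[250:]=0;m[:,:270]=0;m[:,330:]=0
v,u=np.nonzero(m)
P=np.array([pix('s8',x,y) for x,y in zip(u,v)]);k=abs(P[:,2]-.19)<.012;P=P[k];print(len(P),P.min(0),P.max(0))
for lo,hi in((-.02,.0),(0,.02),(.02,.05),(.05,.08)):
  q=P[(P[:,1]>lo)&(P[:,1]<=hi)];print(lo,len(q),np.median(q,0) if len(q) else '', q[:,0].max() if len(q) else '')
E
```

```text
[0.5244677  0.03853079 0.15108057] [-7.74596362 11.36921997 11.66598398] [1.6244744  1.26309009 0.97716285] 0.08386710654347367 88.31389001668104 -0.3863541476301399 0.01458761502739454
107 [ 0.51317169 -0.00648708  0.18837992] [0.53623152 0.07652081 0.19989479]
-0.02 10 [ 0.52609743 -0.0024305   0.19488953] 0.5319545670860468
0 34 [0.52567675 0.01069746 0.19538412] 0.5335843286886207
0.02 1 [0.53036994 0.02461133 0.19210783] 0.530369938431119
0.05 62 [0.52699573 0.0642031  0.19498711] 0.5362315209365697
```

Emit:
{"api": "apply_moves", "payload": {"deltas": [0.001, 0, 0, 0, 0, 0, 0.001, 0, 0, 0, 0, 0, 0.001, 0, 0, 0, 0, 0, 0, 0, 0, 0, 0, 0, 0, 0, 0, 0, 0, 0]}}

```text
clock: 11.78
ee_pos: [0.5246, 0.0385, 0.151]
orientation: [-1.567, 0.012, 0.002]
force: [-18.8, 10.5, 17.6]
grip_width: 0.0149
```

Emit:
{"api": "apply_moves", "payload": {"deltas": [0, 0, 0, 0, 0, 0, 0, 0, 0, 0, 0, 0, 0, 0, 0, 0, 0, 0, 0, 0, 0, 0, 0, 0, 0, 0, 0, 0, 0, 0]}}

```text
clock: 12.2
ee_pos: [0.5246, 0.0385, 0.151]
orientation: [-1.567, 0.012, 0.002]
force: [-18.6, 11.2, 18.1]
grip_width: 0.0147
```

```bash
python3 - <<'E'
from h import *
snap('scene','s9');snap('wrist','w9')
s=bot.state();p=s['ee_pos'];print(p,s['force'],s['moment'],s['grip_width'],s['joint_vel'].round(4))
a=np.load('pics/s9.npz');p=a['p'].astype(int);m=(p[...,0]>120)&(p[...,1]<60)&(p[...,2]<60);m[:210]=0;m[250:]=0;m[:,:270]=0;m[:,330:]=0
v,u=np.nonzero(m)
P=np.array([pix('s9',x,y) for x,y in zip(u,v)]);k=abs(P[:,2]-.19)<.012;P=P[k]
for lo,hi in((-.02,.0),(0,.02),(.05,.08)):
  q=P[(P[:,1]>lo)&(P[:,1]<=hi)];print(lo,len(q),np.median(q,0))
a=cv2.imread('pics/s9.png');cv2.imwrite('pics/sc9.png',np.hstack([cv2.resize(a[160:280,180:340],(400,300),interpolation=cv2.INTER_CUBIC),cv2.resize(cv2.imread('pics/w9.png'),(400,300))]))
E
```

```text
[0.52462588 0.03853831 0.15099031] [-19.15519248  11.46980443  17.79194445] [1.49492131 2.81887398 0.88135169] 0.015001592059277728 [-0.0004 -0.0016  0.0001  0.0009  0.0012  0.    ]
-0.02 7 [ 0.52483233 -0.00255053  0.1934078 ]
0 26 [0.52988715 0.01011356 0.19603705]
0.05 63 [0.52721975 0.06445751 0.19456311]
```

View pics/sc9.png

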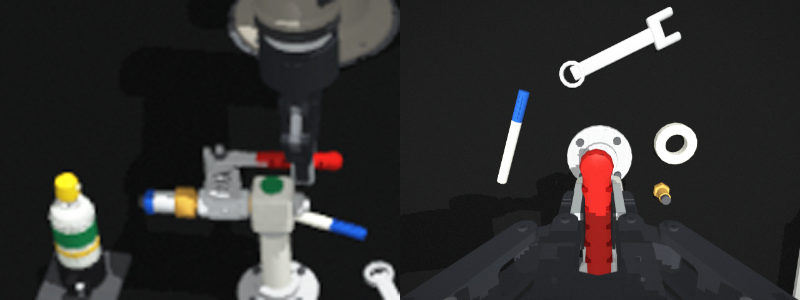

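View pics/s9.png

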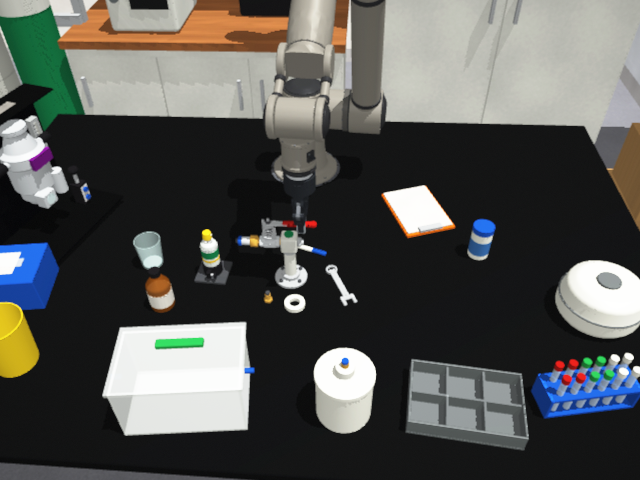

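```bash
python3 - <<'E'
from h import *
print(bot.finish_job()); s=bot.state();print(s['clock'],s['ee_pos'],s['force'])
E
```

```text
the job is handed in; nothing more can be done
None
the job is handed in; nothing more can be done
```

The job is handed in, with the gripper still holding the red lever at its stop. The whole run took about 12.5 s of the 48 s allowed.

**What I did:** With the lever closed, I pressed the spray cap down with shut fingers. The tool stopped moving at 20–23 N, well above the cap spring's 8.1 N, so it was fully down. I then let it go, gripped the lever at about 80 mm from its axis and swung it clockwise to the stop.

**Last checks:**
- **Lever at the stop:** the last 3 mm of commanded push moved the tool only about 0.1 mm, while the push against it rose from 8 to 19 N. The arm was at rest, and the fingers were shut on the grip at a reading of 15 mm.
- **Lever angle:** measured from the images and the tool pose, the swing came to about 93°, against the expected 90°. That fits my error of about 1–2 mm in locating the axis. I could not read the joint value itself.
- **Cap:** it looked up again in the last scene picture, but I did not measure its height there.
- **Loose things:** the last picture shows all of them standing and lying where they were, judged by eye.

**What disagreed:**
- **Fingertip position:** the fingertips were about 21–26 mm behind the reported TCP, not 19 mm ahead of it as stated. Two cameras and the cap contact agreed, so I worked from the measured offset.
- **Sideways force:** while gripping, the tool also felt about 11 N sideways and 18 N upward beyond the push itself. I think this comes from a small radius error in the grip, and it is far below the limits.

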